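# Open the vent of the batter dispenser whose mould is ready

## Robot

A 6-joint arm with a two-finger parallel gripper is mounted at the origin on the work surface. World frame = base frame: x ahead of the robot, y to its left, z up, the work surface at z = 0. Lengths are in m, angles in rad, forces in N, time in s.
With the tool pointing down it reaches from about 0.275 to 0.85 m from the base axis. Payload 19 kg.
Tool frame: the origin (TCP) lies at the very end of the fingers, on their centre line; the grasp point (between the pads) lies 19 mm behind it; y points along the fingers, z is the direction in which the jaws open and shut, and the axes are right-handed (so a half turn about y gives the same grasp; the last joint's range is limited). The gripper opens to 85 mm and grips with 20 to 120 N. Pads are 22 mm wide; open, the fingers measure 114 mm over their backs; the gripper's body (76 mm by 85 mm) begins 54 mm behind the grasp point. The pads swing forward as they close: fully open they stand 13 mm farther back than shut.
Start: joints at [0.996, 0.15, 1.437, -0, 1.554, -0.134], TCP at [0.245, 0.52, 0.231] pointing down, gripper open.
Joint ranges: [-2.8, 2.8], [-0.68, 2.1], [0.12, 2.68], [-1.39, 4.53], [0.16, 2.79], [-2.81, 2.81]. Speed limits (rad/s): [1.89, 1.89, 2.22, 3.01, 3.01, 3.01].

## Interface

Orientations are given as a unit quaternion [w, x, y, z].
In Python, from cell import arm gives the robot as it stands.
- The arm moves only by the tool drive_tool, never from a script. Its argument "moves" is one flat list of numbers, 4 for each row, row after row: the shift along the tool's x, y, z in mm, then the turn about the tool's y in rad. A call has exactly 10 rows; each row is the pose to reach, as a shift and turn from the pose commanded when the call began, along the tool's axes at that moment; what a row does not reach only later rows make up. A row lasts 1/8 s, in which the tool goes at most 62.5 mm and 10.7 degrees, less where a joint would pass 70% of its speed; a pose out of reach is approached as far as the arm can. A call with a gripper value outside its range is refused whole. "claw" is the finger opening in mm, from 0 to 85.4, set as the call begins (left out, the last holds). The fingers move at their own pace and stop on an object; "newtons" is the grip in N (left out, the last holds). Time passes only in rows, so rows that repeat a pose let the fingers close, or fill a call up. It gives the time, the measured TCP pose, the force and the opening at its end, in the units of the state.
- arm.state(): the state, without advancing time (a new reading comes with each control period).
- arm.snapshot(name): name is "side" or "top"; returns a dict with "img" (384x512x3 uint8, blue, green, red), "K" (3x3 intrinsics, pixels), "k1" (the pictures are not rectified: a ray, as slopes to the right and down, at radius r is drawn at 1 + k1 r^2 times it, then the intrinsics apply), "R" (3x3) and "t" (3): a world point X has camera coordinates R X + t. Camera axes: x right, y down, z forward; pixel columns grow to the right and rows downward; lengths in m; the calibration is good to about 2 mm. A picture is of the moment at which its call begins. There is no depth.
- arm.job_done(): hands the job in, once; it reports no verdict.
The state is a dict: "clock": time; "joint_positions": joint angles; "dq": joint speeds; "tau": joint torques, N m; "eef_pos": TCP position; "tcp_rot": TCP orientation; "ft_force": force on the tool from outside, world axes, zero at the start; "torque": the same for the moment, N m; "grip_width": opening from 0.0 (shut) to 1.0 (fully open).
Only numpy, scipy, OpenCV 4.12 (cv2) and the standard library are available. Lean on these libraries where they do the work, as an engineer would, in place of code of your own. Each camera call takes 0.05 s, during which the arm holds its last target. There are 200 camera calls.

## Task

Three batter dispensers each have a small steel mould under the spout, but only one mould stands mouth up, ready to be filled. Open the vent of that dispenser: flip its grey vent cover up and right over, well past upright, so that it stays open, then unscrew the black cap beneath it anticlockwise (regrasping as needed) until it comes up against its stop. Leave the other two dispensers shut, and do not move the moulds or the other things on the table.

Things in the scene. Friction and masses are not known exactly. Their poses are not given: they have to be found in the camera images.
- disp_a: one of three alike batter dispensers, fixed: steel drum 150 mm in diameter, flat dark lid with its top 165 mm above the table. Origin: centre of the underside, on the drum's axis; x axis points out to the spout, z up. A drip tray 12 mm high reaches to x 165 mm under the spout
- spout_a (a point): the mouth of the spout of disp_a, 84 mm above the table, 108 mm in front of the drum's axis; a mould stands beneath it
- cover_a (a joint): grey vent cover of disp_a, 0 shut (level over the cap), stop at 2.4 rad folded back off the spout side; stays where left (0.05 N m). In disp_a's frame the hinge axis runs along y at x -58, z 211 mm, on a post 20 mm wide. Flap 44 mm wide, 4 thick, out to 74 mm from the hinge, then a finger tab 10 mm wide (y), 9 high, 74 to 120 mm from the hinge; shut, it points to +x
- cap_a (a joint): black ribbed round vent cap under the cover of disp_a, on the drum's axis, 36 mm in diameter, 171 to 201 mm high. Angle from tight (0), grows turning anticlockwise from above; stiff (0.12 N m), does not rise or come off, stays where left. Its stop, to be felt, lies between 2.5 and 3.3 rad and differs from cap to cap
- disp_b: one of three alike batter dispensers, fixed: steel drum 150 mm in diameter, flat dark lid with its top 165 mm above the table. Origin: centre of the underside, on the drum's axis; x axis points out to the spout, z up. A drip tray 12 mm high reaches to x 165 mm under the spout
- spout_b (a point): the mouth of the spout of disp_b, 84 mm above the table, 108 mm in front of the drum's axis; a mould stands beneath it
- cover_b (a joint): grey vent cover of disp_b, 0 shut (level over the cap), stop at 2.4 rad folded back off the spout side; stays where left (0.05 N m). In disp_b's frame the hinge axis runs along y at x -58, z 211 mm, on a post 20 mm wide. Flap 44 mm wide, 4 thick, out to 74 mm from the hinge, then a finger tab 10 mm wide (y), 9 high, 74 to 120 mm from the hinge; shut, it points to +x
- cap_b (a joint): black ribbed round vent cap under the cover of disp_b, on the drum's axis, 36 mm in diameter, 171 to 201 mm high. Angle from tight (0), grows turning anticlockwise from above; stiff (0.12 N m), does not rise or come off, stays where left. Its stop, to be felt, lies between 2.5 and 3.3 rad and differs from cap to cap
- disp_c: one of three alike batter dispensers, fixed: steel drum 150 mm in diameter, flat dark lid with its top 165 mm above the table. Origin: centre of the underside, on the drum's axis; x axis points out to the spout, z up. A drip tray 12 mm high reaches to x 165 mm under the spout
- spout_c (a point): the mouth of the spout of disp_c, 84 mm above the table, 108 mm in front of the drum's axis; a mould stands beneath it
- cover_c (a joint): grey vent cover of disp_c, 0 shut (level over the cap), stop at 2.4 rad folded back off the spout side; stays where left (0.05 N m). In disp_c's frame the hinge axis runs along y at x -58, z 211 mm, on a post 20 mm wide. Flap 44 mm wide, 4 thick, out to 74 mm from the hinge, then a finger tab 10 mm wide (y), 9 high, 74 to 120 mm from the hinge; shut, it points to +x
- cap_c (a joint): black ribbed round vent cap under the cover of disp_c, on the drum's axis, 36 mm in diameter, 171 to 201 mm high. Angle from tight (0), grows turning anticlockwise from above; stiff (0.12 N m), does not rise or come off, stays where left. Its stop, to be felt, lies between 2.5 and 3.3 rad and differs from cap to cap
- mould_up_mid (a point): small tapered steel timbale mould, 62 mm high, 64 mm across its mouth and 48 mm across its closed end, loose, on the drip tray under one of the spouts, the only one standing mouth up (open, hollow seen from above); the point is its centre
- mould_inv1_mid (a point): small tapered steel timbale mould, 62 mm high, 64 mm across its mouth and 48 mm across its closed end, loose, on the drip tray under one of the spouts, standing upside down (closed end up); the point is its centre
- mould_inv2_mid (a point): small tapered steel timbale mould, 62 mm high, 64 mm across its mouth and 48 mm across its closed end, loose, on the drip tray under one of the spouts, standing upside down (closed end up); the point is its centre
- mill_c (a point): bystander: dark wooden pepper mill, 130 mm high, 48 mm diameter; its centre
- tumbler_c (a point): bystander: drinking glass, 95 mm high, 68 mm diameter; its centre
- bowl_c (a point): bystander: steel bowl, 50 mm high, 130 mm diameter; its centre
- oil_c (a point): bystander: green glass oil bottle, 250 mm high, 64 mm diameter; its centre
- spoon_grip (a point): bystander: wooden spoon lying on the table; middle of its handle
- scraper_grip (a point): bystander: spatula lying on the table; middle of its handle
- whisk_mid (a point): bystander: wire whisk with a red handle, 265 mm long, lying on the table; its middle
Mind the look-alikes: they are no part of the job. Leave any red look-alike of the part that bears mould_up_mid alone.

How it is judged:
On the way, in this order (a step that is already met when the one before it is completed fails the run):
1. the vent cover of the dispenser whose mould stands mouth up is folded back past upright (over 1.8 rad) (((horizontal distance between mould_up_mid and spout_a below 0.045 m and value of joint cover_a above 1.8 rad) or (horizontal distance between mould_up_mid and spout_b below 0.045 m and value of joint cover_b above 1.8 rad) or (horizontal distance between mould_up_mid and spout_c below 0.045 m and value of joint cover_c above 1.8 rad))), for 0.2 s.
2. its vent cap is unscrewed to within 0.25 rad of its stop (((horizontal distance between mould_up_mid and spout_a below 0.045 m and value of joint cap_a above 2.35 rad) or (horizontal distance between mould_up_mid and spout_b below 0.045 m and value of joint cap_b above 2.65 rad) or (horizontal distance between mould_up_mid and spout_c below 0.045 m and value of joint cap_c above 2.95 rad))), for 0.2 s.
At the end, for the whole second after the job is handed in: the dispenser with the mouth-up mould: cover over 1.8 rad, cap within 0.25 rad of its stop (a 2.6, b 2.9, c 3.2 rad); the other two shut (cover under 0.3, cap under 0.6 rad); moulds within 15 mm and bystanders within 30 mm of where they stood (((horizontal distance between mould_up_mid and spout_a below 0.045 m and value of joint cover_a above 1.8 rad and value of joint cap_a above 2.35 rad and (value of joint cover_b below 0.3 rad and value of joint cap_b below 0.6 rad) and (value of joint cover_c below 0.3 rad and value of joint cap_c below 0.6 rad)) or (horizontal distance between mould_up_mid and spout_b below 0.045 m and value of joint cover_b above 1.8 rad and value of joint cap_b above 2.65 rad and (value of joint cover_a below 0.3 rad and value of joint cap_a below 0.6 rad) and (value of joint cover_c below 0.3 rad and value of joint cap_c below 0.6 rad)) or (horizontal distance between mould_up_mid and spout_c below 0.045 m and value of joint cover_c above 1.8 rad and value of joint cap_c above 2.95 rad and (value of joint cover_a below 0.3 rad and value of joint cap_a below 0.6 rad) and (value of joint cover_b below 0.3 rad and value of joint cap_b below 0.6 rad))) and distance of each of mould_up_mid, mould_inv1_mid, mould_inv2_mid from where it was at the start of the episode below 0.015 m and distance of each of mill_c, tumbler_c, bowl_c, oil_c, spoon_grip, scraper_grip, whisk_mid from where it was at the start of the episode below 0.03 m); the robot touches nothing.
It fails at once if the cover or cap of another dispenser is opened (cover over 0.5 rad or cap over 0.6 rad) ((not (horizontal distance between mould_up_mid and spout_a below 0.045 m) and (value of joint cover_a above 0.5 rad or value of joint cap_a above 0.6 rad)) or (not (horizontal distance between mould_up_mid and spout_b below 0.045 m) and (value of joint cover_b above 0.5 rad or value of joint cap_b above 0.6 rad)) or (not (horizontal distance between mould_up_mid and spout_c below 0.045 m) and (value of joint cover_c above 0.5 rad or value of joint cap_c above 0.6 rad))).
It fails at once if a mould is moved more than 15 mm (distance of any of mould_up_mid, mould_inv1_mid, mould_inv2_mid from where it was at the start of the episode above 0.015 m).
It fails at once if a bystander is moved more than 30 mm (distance of any of mill_c, tumbler_c, bowl_c, oil_c, spoon_grip, scraper_grip, whisk_mid from where it was at the start of the episode above 0.03 m).
It also fails if it takes over 67 s, if anything falls off the work surface, if the arm or the gripper's body presses on something with over 40 N, if the wrist force passes 120 N, or if a joint passes its speed limit or range.

## Working session

There is one attempt and no reset: what is moved stays moved. The work goes in short steps, Python scripts to look and compute and a tool call to move; the robot and the scene stay as the last step left them, time stands still between calls to the robot, and variables do not carry over. Pictures are saved under pics/ and viewed, about 8 in all and at most 12, crops included, and the job is handed in when it is done.

Besides the shell and the picture viewer there is one more tool, called after "Emit:" in YAML: its name, and indented under it one key for each argument. drive_tool: Moves the arm, as the interface text tells. Its arguments: {"type":"object","properties":{"moves":{"type":"array"},"claw":{"type":"number"},"newtons":{"type":"number"}},"required":["moves"]}

```bash
ls; mkdir -p pics
cat > h.py <<'E'
import numpy as np, cv2
from cell import arm
def snap(n):
    s=arm.snapshot(n); np.savez(f'{n}.npz',**{k:np.array(v) for k,v in s.items()}); return s
def ray(s,u,v):
    K=np.array(s['K']);k1=float(s['k1']);R=np.array(s['R']);t=np.array(s['t'])
    d=np.array([(u-K[0,2])/K[0,0],(v-K[1,2])/K[1,1]]);x=d.copy()
    for _ in range(30): x=d/(1+k1*(x@x))
    return -R.T@t, R.T@np.array([x[0],x[1],1])
def onz(s,u,v,z):
    c,d=ray(s,u,v); return c+d*(z-c[2])/d[2]
def proj(s,X):
    p=np.array(s['R'])@np.array(X)+np.array(s['t']);x=p[:2]/p[2];x=x*(1+float(s['k1'])*(x@x));K=np.array(s['K'])
    return K[0,0]*x[0]+K[0,2],K[1,1]*x[1]+K[1,2]
E
python3 - <<'E'
from h import *
for n in('top','side'):
    s=snap(n); cv2.imwrite(f'pics/{n}0.png',cv2.resize(s['img'],(800,600),interpolation=cv2.INTER_CUBIC))
    print(n,-np.array(s['R']).T@np.array(s['t']),np.array(s['R'])[2])
s=arm.state();print(s)
E
```

```text
pics
top [ 0.24306922 -0.00578193  1.56277256] [ 0.19600468  0.01543524 -0.98048147]
side [ 0.44584551 -0.67525926  0.979986  ] [ 0.09112876  0.63690642 -0.76553626]
{'clock': 0.1, 'joint_positions': array([ 9.96027915e-01,  1.50951467e-01,  1.43795973e+00,  3.25239438e-05,
        1.55380084e+00, -1.33983163e-01]), 'dq': array([ 0.00040224, -0.0006938 , -0.00108628,  0.00046235, -0.00161707,
       -0.00214135]), 'tau': array([ 3.88379849e-03, -7.14386344e+01, -5.71794713e+01, -3.65546680e-05,
        7.09606727e-03,  3.55170118e-05]), 'eef_pos': array([0.24520208, 0.51985291, 0.23073062]), 'tcp_rot': array([-0.68963573,  0.69037009, -0.15473086,  0.15443463]), 'ft_force': array([-0.04485183,  0.20152626, -0.32250024]), 'torque': array([ 0.02494243, -0.01564839,  0.04427074]), 'grip_width': 1.002249658378496}
```

View pics/top0.png

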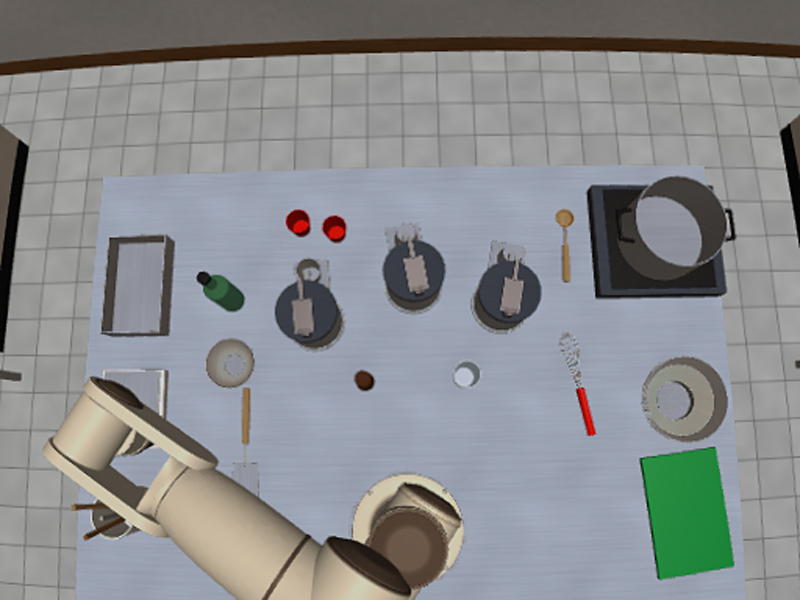

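View pics/side0.png

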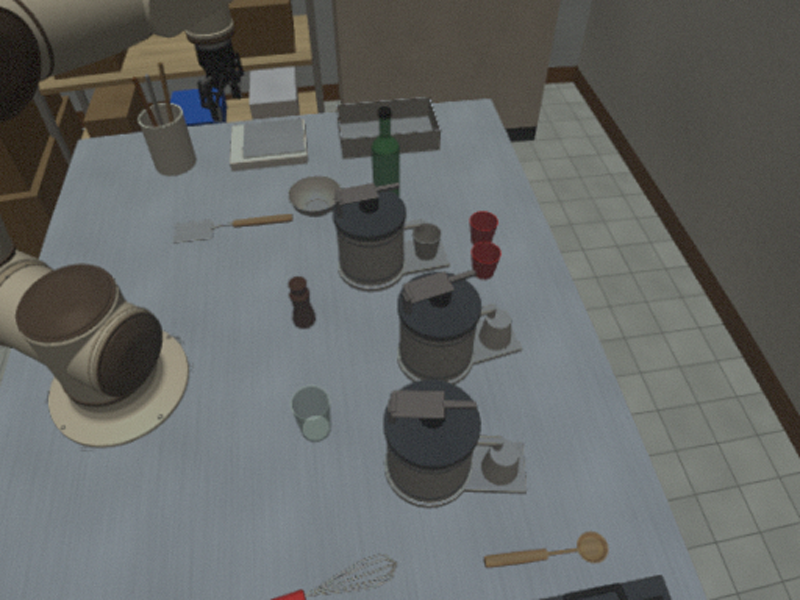

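The pictures show that the left dispenser (top view 308,313; side 370,215) has the open mould (top 308,270; side 427,240). The other two moulds are closed end up. Next I'll measure this dispenser.

Run:
```python
from h import *
c=[]
for n,(u,v) in dict(top=(308,313),side=(370,213)).items():
    s=dict(np.load(n+'.npz')); im=s['img']; u=int(u*.64);v=int(v*.64)
    hsv=cv2.cvtColor(im,cv2.COLOR_BGR2HSV)
    m=((hsv[...,2]<95)&(hsv[...,1]>40)).astype(np.uint8)
    w=np.zeros_like(m);w[v-32:v+32,u-32:u+32]=1;m*=w
    cs=cv2.findContours(m,0,1)[0];k=max(cs,key=cv2.contourArea)
    h=cv2.convexHull(k);e=cv2.fitEllipse(h);print(n,e,onz(s,*e[0],.165))
    P=np.array([onz(s,*p[0],.165)[:2] for p in h.astype(float)])
    A=np.c_[2*P,np.ones(len(P))];q=np.linalg.lstsq(A,(P**2).sum(1),rcond=None)[0];print('circle',q[:2],np.sqrt(q[2]+q[:2]@q[:2]))
    r=36;cr=cv2.resize(im[v-r-6:v+r-6,u-r+6:u+r+6],(400,400),interpolation=cv2.INTER_CUBIC);c.append(cr);print('crop org',u-r+6,v-r-6,'scale',400/72)
cv2.imwrite('pics/c.png',np.hstack(c))
```

```text
top ((195.23861694335938, 198.98989868164062), (37.779972076416016, 38.94988250732422), 8.899064064025879) [0.51550126 0.23005354 0.165     ]
circle [0.51647332 0.23030919] 0.07058700553722749
crop org 167 158 scale 5.555555555555555
side ((245.8146514892578, 109.97691345214844), (16.503803253173828, 21.281490325927734), 81.71185302734375) [0.56636342 0.34268764 0.165     ]
circle [0.56455619 0.34269634] 0.04023968273837712
crop org 206 94 scale 5.555555555555555
```

View pics/c.png

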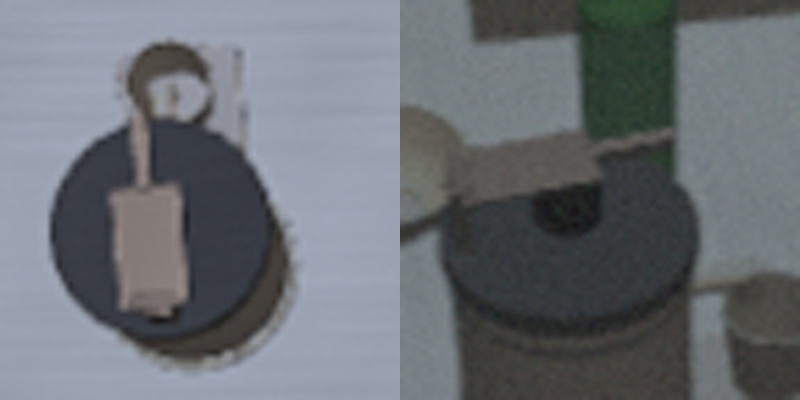

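Run:
```python
from h import *
T=dict(np.load('top.npz'));S=dict(np.load('side.npz'))
ft=lambda u,v:(u/5.5556+167-.4,v/5.5556+158-.4)
fs=lambda u,v:(u/5.5556+206-.4,v/5.5556+94-.4)
print('lid',onz(T,*ft(161,227),.165),onz(S,*fs(170,240),.165))
for z in(.211,.215):
  print('top tabend,base,hinge',[onz(T,*ft(*p),z)[:2].round(4) for p in((137,120),(145,187),(152,305))])
  print('side tabend,base',[onz(S,*fs(*p),z)[:2].round(4) for p in((272,130),(195,150))])
print('mould',onz(T,*ft(169,80),.074))
from scipy.spatial.transform import Rotation as Ro
q=arm.state()['tcp_rot'];print(Ro.from_quat(q,scalar_first=True).as_matrix().round(3))
```

```text
lid [0.51744697 0.22883102 0.165     ] [0.51940118 0.21667991 0.165     ]
top tabend,base,hinge [array([0.5786, 0.2377]), array([0.5345, 0.2318]), array([0.4585, 0.2261])]
side tabend,base [array([0.5816, 0.2471]), array([0.5373, 0.2367])]
top tabend,base,hinge [array([0.5776, 0.237 ]), array([0.5337, 0.2311]), array([0.4578, 0.2254])]
side tabend,base [array([0.5809, 0.2423]), array([0.5368, 0.232 ])]
mould [0.64125529 0.2401191  0.074     ]
[[ 0.904 -0.001  0.427]
 [-0.427 -0.001  0.904]
 [-0.    -1.    -0.001]]
```

```bash
cat >> h.py <<'E'
from scipy.spatial.transform import Rotation as Ro
def cur():
    s=arm.state();M=Ro.from_quat(s['tcp_rot'],scalar_first=True).as_matrix();return s,M
def plan(p,yaw):
    s,M=cur();sh=M.T@(np.array(p)-s['eef_pos'])*1000;y0=np.arctan2(M[1,2],M[0,2])
    print(np.round(sh,1),'turn',round(-(yaw-y0),3))
C=np.array([.517,.2295]);A=.10;ex=np.array([np.cos(A),np.sin(A)]);H=C-.058*ex
E
python3 - <<'E'
from h import *
g=H+.103*ex
plan([*g,.40],A+np.pi/2);plan([*g,.194],A+np.pi/2)
T=dict(np.load('top.npz'));print('oil',onz(T,236*.64,300*.64,.01),onz(T,203*.64,277*.64,.25))
E
```

```text
[ 408.2 -169.2 -123.7] turn -0.541
[ 408.3   36.8 -123.4] turn -0.541
oil [0.5779619  0.43928738 0.01      ] [0.58034092 0.44830086 0.25      ]
```

Emit:
drive_tool:
  moves: [0,-60,0,0,0,-120,0,0,20,-165,-6,0,70,-169,-20,-0.1,125,-169,-38,-0.2,180,-169,-55,-0.3,235,-169,-71,-0.4,290,-169,-88,-0.5,345,-169,-105,-0.541,408,-169,-124,-0.541]
  claw: 60
  newtons: 25

```text
clock: 1.35
eef_pos: [0.56, 0.2346, 0.4002]
tcp_rot: [0.706, -0.706, -0.036, 0.036]
ft_force: [-0.2, 0.4, -0.3]
grip_width: 0.706
```

Run:
```python
from h import *
g=H+.103*ex
s,M=cur();print(s['clock'],s['eef_pos'],s['grip_width']);plan([*g,.194],A+np.pi/2)
for n in('top','side'):
    s=snap(n)
    if n=='side': im=s['img'][40:232,150:406];cv2.imwrite('pics/s1.png',cv2.resize(im,(800,600),interpolation=cv2.INTER_CUBIC))
```

```text
1.35 [0.56003344 0.23462655 0.40015832] 0.7061069943702529
[  1.7 206.2  -0.8] turn 0.001
```

View pics/s1.png

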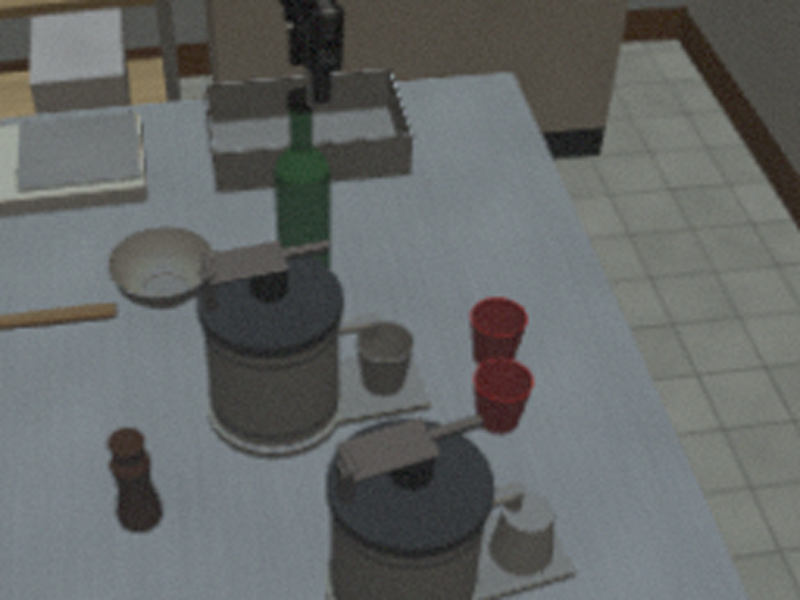

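The fingers hang above the tab (finger tips about 320,95; tab about 307,246). I'll go down and grip.

Emit:
drive_tool:
  moves: [2,50,0,0,2,100,0,0,2,140,0,0,2,170,0,0,2,190,0,0,2,206,0,0,2,206,0,0,2,206,0,0,2,206,0,0,2,206,0,0]

```text
clock: 2.7
eef_pos: [0.5611, 0.2362, 0.1948]
tcp_rot: [0.706, -0.706, -0.036, 0.035]
ft_force: [0.2, 0.1, -0.7]
grip_width: 0.704
```

Emit:
drive_tool:
  moves: [0,0,0,0,0,0,0,0,0,0,0,0,0,0,0,0,0,0,0,0,0,0,0,0,0,0,0,0,0,0,0,0,0,0,0,0,0,0,0,0]
  claw: 0
  newtons: 25

```text
clock: 3.95
eef_pos: [0.5613, 0.2343, 0.1942]
tcp_rot: [-0.705, 0.707, 0.035, -0.035]
ft_force: [0.6, -15.9, 1.6]
grip_width: 0.109
```

Run:
```python
from h import *
s,M=cur();print(s['clock'],s['eef_pos'],s['grip_width']*85.4,s['ft_force'])
p=s['eef_pos'];d=p[:2]-H;r=d@ex;print(r,M.T@[*ex,0]);r=.104
for th in np.arange(0,2.3,.1):print(round(th,1),np.round(1000*np.array([r*np.cos(th)-r,-r*np.sin(th)])))
```

```text
3.95 [0.56125793 0.23431855 0.19417109] 9.313548143021425 [  0.57729727 -15.8706698    1.5663971 ]
0.10251787747850012 [ 9.99999371e-01 -4.10836245e-04  1.04379918e-03]
0.0 [ 0. -0.]
0.1 [ -1. -10.]
0.2 [ -2. -21.]
0.3 [ -5. -31.]
0.4 [ -8. -40.]
0.5 [-13. -50.]
0.6 [-18. -59.]
0.7 [-24. -67.]
0.8 [-32. -75.]
0.9 [-39. -81.]
1.0 [-48. -88.]
1.1 [-57. -93.]
1.2 [-66. -97.]
1.3 [ -76. -100.]
1.4 [ -86. -102.]
1.5 [ -97. -104.]
1.6 [-107. -104.]
1.7 [-117. -103.]
1.8 [-128. -101.]
1.9 [-138.  -98.]
2.0 [-147.  -95.]
2.1 [-157.  -90.]
2.2 [-165.  -84.]
```

The tab is held at about 9.3 mm, with 16 N of side force, so I'll ease 2 mm across while swinging the cover up.

Emit:
drive_tool:
  moves: [0,0,-2,0,0,-10,-2,0,-2,-21,-2,0,-5,-31,-2,0,-8,-40,-2,0,-13,-50,-2,0,-18,-59,-2,0,-24,-67,-2,0,-32,-75,-2,0,-39,-81,-2,0]

```text
clock: 5.2
eef_pos: [0.5218, 0.23, 0.2755]
tcp_rot: [-0.706, 0.707, 0.035, -0.036]
ft_force: [-1.1, -4.6, -9.6]
grip_width: 0.109
```

Run:
```python
from h import *
s,M=cur();print(s['clock'],s['eef_pos'],s['grip_width']*85.4,s['ft_force'],s['torque'])
s=snap('side');im=s['img'][40:232,150:406];cv2.imwrite('pics/s2.png',cv2.resize(im,(800,600),interpolation=cv2.INTER_CUBIC))
```

```text
5.2 [0.52178023 0.23003412 0.27549752] 9.345921949432364 [-1.05951983 -4.57735276 -9.58478272] [-0.57206345 -0.01949968 -0.07537107]
```

View pics/s2.png

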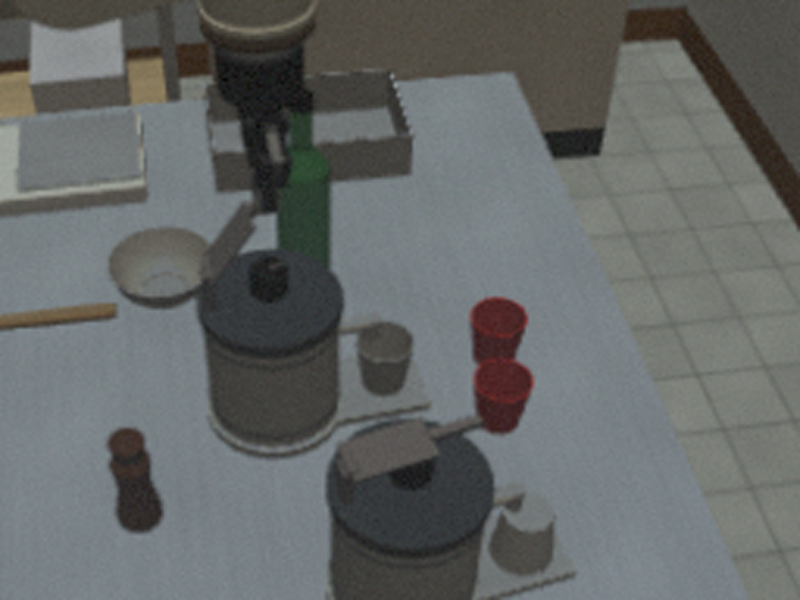

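The cover is about half way up and the tab pivots in the grip (tip near 270,150). I'll carry on over the top.

Emit:
drive_tool:
  moves: [-11,-8,0,0,-23,-14,0,0,-36,-19,0,0,-49,-22,0,0,-63,-23,0,0,-76,-22,0,0,-90,-20,0,0,-102,-16,0,0,-115,-10,0,0,-126,-3,0,0]

```text
clock: 6.5
eef_pos: [0.3961, 0.2178, 0.2781]
tcp_rot: [0.706, -0.706, -0.036, 0.035]
ft_force: [1.5, 2.3, 1.8]
grip_width: 0.109
```

Run:
```python
from h import *
s,M=cur();print(s['clock'],s['eef_pos'],s['grip_width']*85.4,s['ft_force'],s['torque'])
p=s['eef_pos'];print('angle',np.arctan2(p[2]+.019-.211,(p[:2]-H)@ex))
s=snap('side');im=s['img'][40:232,150:406];cv2.imwrite('pics/s3.png',cv2.resize(im,(800,600),interpolation=cv2.INTER_CUBIC))
```

```text
6.5 [0.39609556 0.21781623 0.27806893] 9.266747829585558 [1.48359579 2.27925866 1.7741648 ] [ 0.31327857 -0.61841775 -0.03521041]
angle 2.2061816778274137
```

View pics/s3.png

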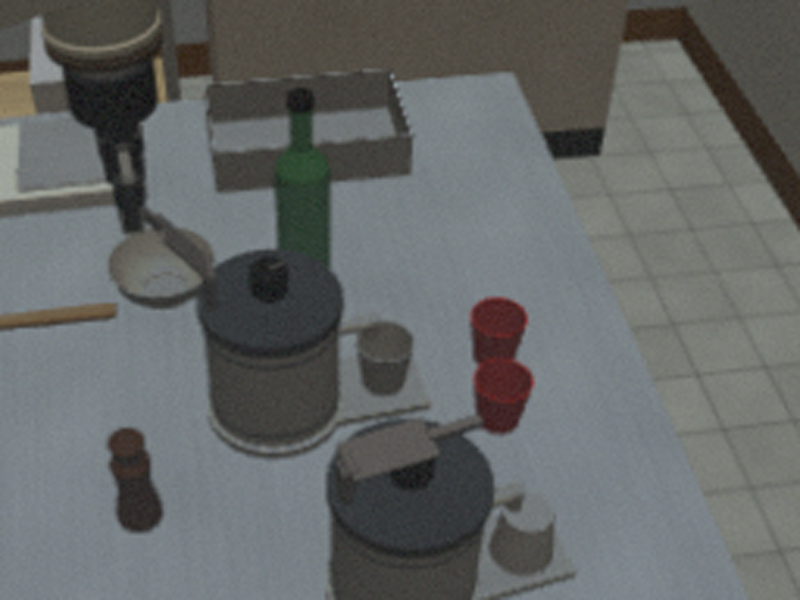

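The cover is folded back at about 2.2 rad. I'll open the fingers and lift clear.

Emit:
drive_tool:
  moves: [0,0,0,0,0,0,0,0,0,0,0,0,0,0,0,0,0,0,0,0,0,-20,0,0,0,-50,0,0,0,-90,0,0,0,-130,0,0,0,-130,0,0]
  claw: 50

```text
clock: 7.8
eef_pos: [0.3975, 0.2179, 0.4109]
tcp_rot: [0.707, -0.706, -0.037, 0.034]
ft_force: [0.8, -0.3, -0.3]
grip_width: 0.583
```

Run:
```python
from h import *
s,M=cur();print(s['clock'],s['eef_pos'],s['grip_width']*85.4,s['ft_force'],s['joint_positions'])
plan([*C,.40],A-np.pi/2);plan([*C,.172],A-np.pi/2)
T=snap('top');S=snap('side')
k=[]
for s in(T,S):
    u,v=proj(s,[*C,.201]);u=int(u);v=int(v);print(u,v);r=30
    k.append(cv2.resize(s['img'][v-r:v+r,u-r:u+r],(400,400),interpolation=cv2.INTER_CUBIC))
cv2.imwrite('pics/cap.png',np.hstack(k))
```

```text
7.8 [0.39745509 0.21785997 0.41089891] 49.77849742579502 [ 0.82900739 -0.31489122 -0.25994777] [ 3.31193734e-01 -1.04039607e-01  1.33959683e+00 -6.87878129e-05
  1.90200936e+00 -1.33986586e+00]
[120.1  11.4  -0.4] turn 3.142
[119.2 239.4  -0.6] turn 3.142
193 196
234 125
```

View pics/cap.png

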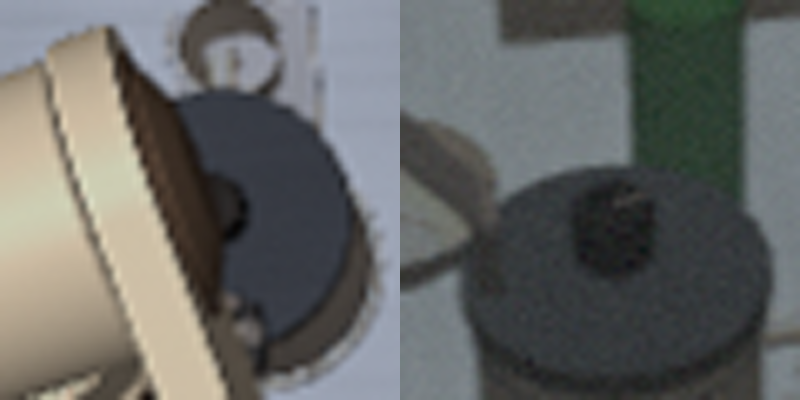

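Run:
```python
from h import *
S=dict(np.load('side.npz'));f=lambda u,v:(234-30+u/6.667-.4,125-30+v/6.667-.4)
print(onz(S,*f(214,203),.201),onz(S,*f(217.5,258),.165), onz(S,*f(214,256),.171))
T=dict(np.load('top.npz'));print(proj(T,[*C,.201]))
print('cap right edge top', onz(T,193-30+247/6.667-.4,196-30+207/6.667-.4,.201))
print('lid right edge top', onz(T,193-30+352/6.667-.4,196-30+215/6.667-.4,.165))
print('lid far edge top', onz(T,193-30+218/6.667-.4,196-30+90/6.667-.4,.165))
```

```text
[0.5208202 0.2301373 0.201    ] [0.52136099 0.2327212  0.165     ] [0.51935513 0.22766542 0.171     ]
(np.float64(193.73324021377306), np.float64(196.66248861994382))
cap right edge top [0.51667993 0.20833368 0.201     ]
lid right edge top [0.51845515 0.15632492 0.165     ]
lid far edge top [0.59004856 0.23103162 0.165     ]
```

Emit:
drive_tool:
  moves: [30,0,0,0.18,60,0,0,0.36,90,0,0,0.54,121,0,-1,0.72,121,0,-1,0.9,121,0,-1,1.08,121,0,-1,1.26,121,0,-1,1.44,121,0,-1,1.62,121,0,-1,1.8]

```text
clock: 9.15
eef_pos: [0.5174, 0.2288, 0.4069]
tcp_rot: [0.464, -0.466, 0.533, -0.532]
ft_force: [1.1, -0.2, -0.5]
grip_width: 0.588
```

Emit:
drive_tool:
  moves: [0,40,0,0.18,0,80,0,0.36,0,110,0,0.54,0,130,0,0.72,0,150,0,0.9,0,165,0,1.05,0,175,0,1.1,0,180,0,1.1,0,180,0,1.1,0,180,0,1.1]

```text
clock: 10.4
eef_pos: [0.5175, 0.2288, 0.2285]
tcp_rot: [-0.121, 0.12, -0.697, 0.697]
ft_force: [-0.1, -0.5, 0.1]
grip_width: 0.583
```

Run:
```python
from h import *
s,M=cur();print(s['clock'],s['eef_pos'],s['ft_force'],s['joint_positions'],np.arctan2(M[1,2],M[0,2]))
plan([.518,.229,.172],-1.23)
S=snap('side');im=S['img'][70:190,170:330];cv2.imwrite('pics/s4.png',cv2.resize(im,(800,600),interpolation=cv2.INTER_CUBIC))
```

```text
10.4 [0.51752662 0.22883444 0.22851396] [-0.06149479 -0.49024831  0.08488458] [ 2.80200114e-01  1.32242869e-01  1.46365428e+00 -3.41441655e-05
  1.54550322e+00  1.50839369e+00] -1.228192721999177
[-0.5 56.5  0. ] turn 0.002
```

View pics/s4.png

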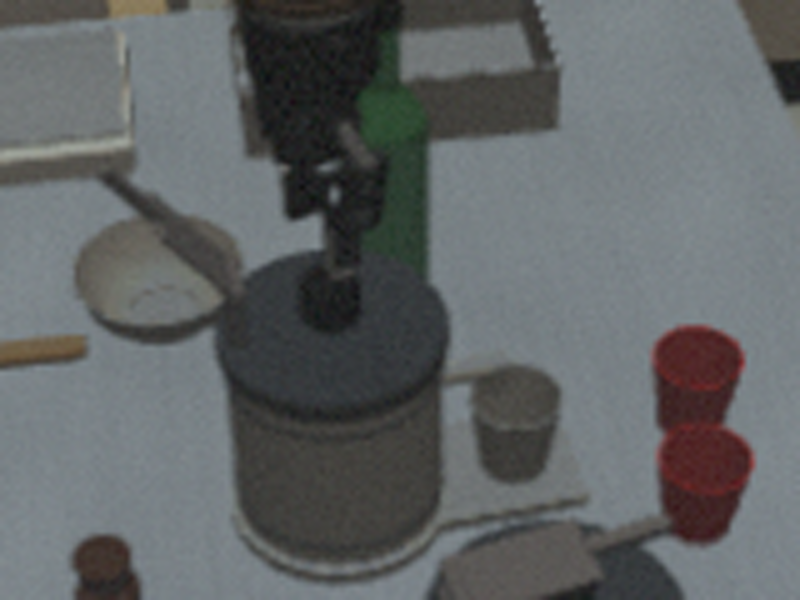

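The cover stays open (95–235, 180–290) and the fingers are centred over the cap (about 330,290). I'll go down and close on it.

Emit:
drive_tool:
  moves: [0,15,0,0,0,28,0,0,0,38,0,0,0,46,0,0,0,52,0,0,0,55,0,0,0,55,0,0,0,55,0,0,0,55,0,0,0,55,0,0]

```text
clock: 11.7
eef_pos: [0.5175, 0.2288, 0.1734]
tcp_rot: [-0.12, 0.12, -0.697, 0.697]
ft_force: [-0.4, 0.6, -0.2]
grip_width: 0.581
```

Emit:
drive_tool:
  moves: [0,0,0,0,0,0,0,0,0,0,0,0,0,0,0,0,0,0,0,0,0,0,0,0,0,0,0,0,0,0,0,0,0,0,0,0,0,0,0,0]
  claw: 0
  newtons: 60

```text
clock: 12.95
eef_pos: [0.5176, 0.2286, 0.1737]
tcp_rot: [-0.12, 0.12, -0.697, 0.697]
ft_force: [-1.4, -3.6, 5.7]
grip_width: 0.404
```

Run:
```python
from h import *
s,M=cur();print(s['clock'],s['eef_pos'],s['ft_force'],s['torque'],s['grip_width']*85.4)
```

```text
12.95 [0.51760941 0.22858449 0.1736868 ] [-1.38789907 -3.55545553  5.68296276] [-0.62047903  0.18825967 -0.05339201] 34.49018311691939
```

Emit:
drive_tool:
  moves: [0,0,0,-0.12,0,0,0,-0.27,0,0,0,-0.42,0,0,0,-0.57,0,0,0,-0.72,0,0,0,-0.87,0,0,0,-1.02,0,0,0,-1.17,0,0,0,-1.32,0,0,0,-1.45]

```text
clock: 14.2
eef_pos: [0.5211, 0.2266, 0.1738]
tcp_rot: [0.554, -0.552, 0.438, -0.444]
ft_force: [33.7, -16.9, -8.0]
grip_width: 0.401
```

Run:
```python
from h import *
s,M=cur();print(s['clock'],s['eef_pos'],s['ft_force'],s['torque'],s['grip_width']*85.4,np.arctan2(M[1,2],M[0,2])+1.228)
```

```text
14.2 [0.52107928 0.22664209 0.17384731] [ 33.66646    -16.89608999  -7.98422087] [-2.7994956  -5.45002149 -0.18692707] 34.204487736568 1.45160532256016
```

Side force shows the cap axis lies about 5 mm off. I'll re-centre and continue turning.

Emit:
drive_tool:
  moves: [2,0,2,0,4,0,4,0,4,0,4,-0.1,4,0,4,-0.24,4,0,4,-0.38,4,0,4,-0.52,4,0,4,-0.66,4,0,4,-0.8,4,0,4,-0.94,4,0,4,-1.0]

```text
clock: 15.45
eef_pos: [0.5237, 0.2282, 0.1738]
tcp_rot: [0.699, -0.695, 0.121, -0.123]
ft_force: [15.3, 21.8, -3.5]
grip_width: 0.401
```

Run:
```python
from h import *
s,M=cur();print(s['clock'],s['eef_pos'],s['ft_force'],s['torque'],s['grip_width']*85.4,np.arctan2(M[1,2],M[0,2])+1.228,M.round(2)[:2],s['joint_positions'][5])
```

```text
15.45 [0.52368004 0.22820909 0.17377079] [15.28227915 21.76918329 -3.50401213] [ 3.72049559 -2.57859403 -0.17802512] 34.2127918295894 2.452956946456628 [[ 0.94  0.    0.34]
 [-0.34  0.    0.94]] -0.9513913006108237
```

Emit:
drive_tool:
  moves: [1,0,3,0,1,0,3,-0.05,1,0,3,-0.1,1,0,3,-0.15,1,0,3,-0.2,1,0,3,-0.25,1,0,3,-0.3,1,0,3,-0.35,1,0,3,-0.4,1,0,3,-0.4]

```text
clock: 16.7
eef_pos: [0.5257, 0.2297, 0.1738]
tcp_rot: [0.708, -0.706, -0.019, 0.016]
ft_force: [13.9, 13.9, -2.8]
grip_width: 0.406
```

Run:
```python
from h import *
s,M=cur();print(s['clock'],s['eef_pos'],s['ft_force'],s['torque'],s['grip_width']*85.4,np.arctan2(M[1,2],M[0,2])+1.228,s['joint_positions'][5])
```

```text
16.7 [0.52565292 0.22972279 0.17379937] [13.90460537 13.87702385 -2.78975144] [ 2.20746919 -2.30624059 -0.95814505] 34.67767519076906 2.8492277564655426 -1.3449461838542403
```

Torque has risen from 0.18 to 0.96 N m, which suggests the stop. I'll turn further to confirm.

Emit:
drive_tool:
  moves: [0,0,0,-0.05,0,0,0,-0.1,0,0,0,-0.15,0,0,0,-0.2,0,0,0,-0.25,0,0,0,-0.3,0,0,0,-0.35,0,0,0,-0.4,0,0,0,-0.45,0,0,0,-0.45]

```text
clock: 17.95
eef_pos: [0.5241, 0.2311, 0.174]
tcp_rot: [0.687, -0.683, -0.176, 0.175]
ft_force: [-0.7, 24.1, 5.1]
grip_width: 0.403
```

Run:
```python
from h import *
s,M=cur();print(s['clock'],s['eef_pos'],s['ft_force'],s['torque'],s['grip_width']*85.4,np.arctan2(M[1,2],M[0,2])+1.228,s['joint_positions'][5])
```

```text
17.95 [0.52413867 0.23112367 0.17398763] [-0.65745833 24.09573105  5.08712595] [ 3.91972013  0.29433021 -0.36238054] 34.43922757408627 3.3007517558936614 -1.7953197622074484
```

The reading is ambiguous because the pads may have slipped. I'll release, turn back clear, regrasp harder and test the stop again.

Emit:
drive_tool:
  moves: [0,0,0,0,0,0,0,0,0,0,0,0,2,0,2,0,2,0,2,0.15,2,0,2,0.33,2,0,2,0.51,2,0,2,0.69,2,0,2,0.8,2,0,2,0.8]
  claw: 50

```text
clock: 19.2
eef_pos: [0.5251, 0.231, 0.1732]
tcp_rot: [-0.699, 0.699, -0.105, 0.105]
ft_force: [1.3, -0.2, 0.3]
grip_width: 0.586
```

Emit:
drive_tool:
  moves: [0,0,0,0,0,0,0,0,0,0,0,0,0,0,0,0,0,0,0,0,0,0,0,0,0,0,0,0,0,0,0,0,0,0,0,0,0,0,0,0]
  claw: 0
  newtons: 90

```text
clock: 20.45
eef_pos: [0.5245, 0.2288, 0.1742]
tcp_rot: [-0.698, 0.701, -0.105, 0.105]
ft_force: [-13.1, -21.6, 16.7]
grip_width: 0.391
```

Emit:
drive_tool:
  moves: [0,0,0,-0.02,0,0,0,-0.04,0,0,0,-0.06,0,0,0,-0.08,0,0,0,-0.1,0,0,0,-0.12,0,0,0,-0.14,0,0,0,-0.15,0,0,0,-0.15,0,0,0,-0.15]

```text
clock: 21.7
eef_pos: [0.5232, 0.2295, 0.1742]
tcp_rot: [-0.704, 0.706, -0.054, 0.051]
ft_force: [-25.2, -16.5, 21.5]
grip_width: 0.396
```

Run:
```python
from h import *
s,M=cur();print(s['clock'],s['eef_pos'],s['ft_force'],s['torque'],s['grip_width']*85.4,np.arctan2(M[1,2],M[0,2])+1.228,s['joint_positions'][5])
```

```text
21.7 [0.52321009 0.22952562 0.17419082] [-25.19133586 -16.50957306  21.50237433] [-2.61027668  4.3317406  -1.89310116] 33.84038515424747 2.6498702171774617 -1.1421739027849604
```

A 0.15 rad turn meets 1.9 N m, against 0.18 N m when free, so the cap is at its stop. I'll release and lift straight up.

Emit:
drive_tool:
  moves: [0,0,0,0,0,0,0,0,0,0,0,0,0,0,0,0,0,-15,0,0,0,-50,0,0,0,-100,0,0,0,-150,0,0,0,-200,0,0,0,-240,0,0]
  claw: 52

```text
clock: 22.95
eef_pos: [0.5246, 0.2309, 0.4167]
tcp_rot: [0.705, -0.705, 0.052, -0.054]
ft_force: [1.2, -0.1, -0.6]
grip_width: 0.608
```

Emit:
drive_tool:
  moves: [0,0,0,0,0,0,0,0,0,0,0,0,0,0,0,0,0,0,0,0,0,0,0,0,0,0,0,0,0,0,0,0,0,0,0,0,0,0,0,0]

```text
clock: 24.2
eef_pos: [0.525, 0.231, 0.4133]
tcp_rot: [-0.705, 0.705, -0.053, 0.053]
ft_force: [-0.5, -0.4, -0.9]
grip_width: 0.608
```

Run:
```python
from h import *
s,M=cur();print(s['clock'],s['eef_pos'],s['ft_force'])
S=snap('side');cv2.imwrite('pics/s5.png',cv2.resize(S['img'],(800,600),interpolation=cv2.INTER_CUBIC))
```

```text
24.2 [0.52503535 0.23097891 0.41328737] [-0.45213202 -0.37090761 -0.89638435]
```

View pics/s5.png

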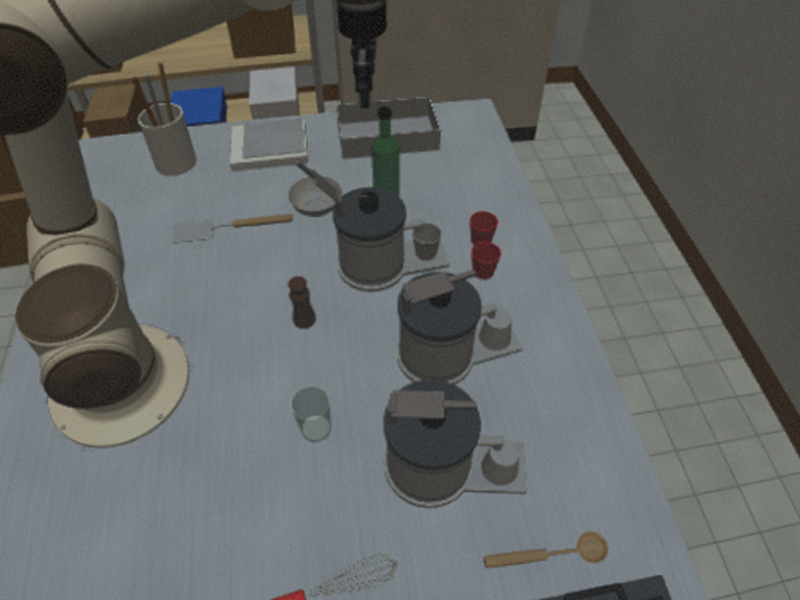

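The cover is folded back (300–340, 165–195), the other two are shut, nothing else has moved and the arm is clear.

```bash
python3 -c "
from cell import arm
print(arm.job_done())"
```

```text
the job is handed in; nothing more can be done
None
```

The mouth-up mould was under the left-hand dispenser. I folded that dispenser's vent cover back, unscrewed its cap to the stop and handed the job in at about 24 s.

- **Cover:** it went back to about 2.2 rad by the gripper position, and the last picture shows it still open.
- **Cap:** it turned freely at about 0.18 N m through roughly 2.45 rad, then the torque rose. The next reading (0.36 N m at 3.3 rad of wrist turn) was ambiguous because the pads had probably slipped, so I regrasped at 90 N. That test met 1.9 N m within 0.15 rad, so I took it as the stop. I felt the stop by torque only; the exact cap angle was not measured.
- **Everything else:** in the last picture the other two dispensers are shut, and the moulds and other things look unmoved. I judged this by eye. The arm was clear, with a force reading near zero.
- **Disagreement:** my camera fix of the cap axis was about 7 mm off in x, which gave side forces of up to about 38 N at the wrist while turning. I re-centred from the force readings.

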